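# Clamp three plug blocks in the contact tester: three clicks and hold

### The arm

A 6-joint arm with a two-finger parallel gripper is mounted at the origin on a cart in front of the work surface, level with it; the furniture and walls round the work are solid. World frame = base frame: x ahead of the robot, y to its left, z up, the work surface at z = 0. Lengths are in m, angles in rad, forces in N, time in s.
With the tool pointing down it reaches from about 0.3 to 0.75 m from the base axis. Payload 8.5 kg.
Tool frame: the origin (TCP) lies on the mounting face of the last link; the fingertips stand 166 mm ahead of it and the grasp point (between the pads) lies 147 mm ahead of it; z points along the fingers, y is the line along which they close (so a half turn about z gives the same grasp; the last joint's range is limited). The gripper opens to 88 mm and grips with 3 to 60 N. Pads are 18 mm wide; open, the fingers measure 123 mm over their backs; the gripper's body (75 mm by 187 mm) begins 45 mm behind the grasp point.
Start: joints at [-1.318, 0.381, 1.297, -0, 1.464, -0.215], TCP at [0.248, -0.491, 0.405] pointing down, gripper open.
Joint ranges: [-3.11, 3.11], [-0.89, 2.33], [0.22, 2.48], [-1.42, 4.56], [0.17, 2.85], [-2.88, 2.88]. Speed limits (rad/s): [2.39, 2.39, 3.14, 3.14, 3.14, 3.14].

### API

Orientations are given as a 3x3 rotation matrix whose columns are the frame's x, y, z axes.
In Python, from rig import ctrl, hand, solve_ik, readout, imaging, job gives the robot as it stands. Calls block until the motion is done:
- ctrl.movep(position, orientation): joint-space move of the TCP to a pose.
- ctrl.move_linear(position, ori=None, speed=0.15, stop_force=None): straight line of the TCP; ori=None keeps the orientation; speed is the mean speed in m/s. With stop_force (N) it stops when the force on the tool has changed by that much, and returns True; else False.
- ctrl.goto_joints(angles): joint-space move.
- hand.move_gripper(opening, f_grip=None): opening from 0.0 (shut) to 1.0 (fully open); f_grip is the grip in N (None keeps the last); returns when the fingers have stopped.
- ctrl.hold(seconds).
- solve_ik(position, orientation): joint angles nearest the present ones, or None.
- readout.sense(): the state.
- imaging.camera(name): name is "scene" or "top"; returns a dict with "img" (400x640x3 uint8, blue, green, red), "mtx" (3x3 intrinsics, pixels), "D" ([k1, k2, p1, p2, k3] as OpenCV has them; the pictures are not rectified), "R" (3x3) and "t" (3): a world point X has camera coordinates R X + t. Camera axes: x right, y down, z forward; pixel columns grow to the right and rows downward; lengths in m; the calibration is good to about 2 mm. A picture is of the moment at which its call begins. There is no depth.
A pose or a line that the arm cannot do raises ctrl.Unreachable and nothing moves.
- job.hand_in(): hands the job in; it is judged then, once.
The state is a dict: "time_s": time; "q": joint angles; "qd": joint speeds; "joint_torque": joint torques, N m; "tcp_pos": TCP position; "orientation": TCP orientation; "contact_force": force on the tool from outside, world axes, zero at the start; "ft_torque": the same for the moment, N m; "finger_gap": opening from 0.0 (shut) to 1.0 (fully open); "finger_force": force on a finger pad.
Only numpy, scipy, OpenCV 4.12 (cv2) and the standard library are available. Lean on these libraries where they do the work, as an engineer would, in place of code of your own. Each camera call takes 0.05 s, during which the arm holds its last target. There are 200 camera calls.

### The job

Lay the two loose white plug-in blocks flat in the tester's bed, end to end in one straight row with the lamp block that already lies there, between it and the jaw. Then take the lever by its post and turn it, counter-clockwise seen from above, exactly three clicks and not a fourth, so that the jaw closes up the row, and finish still holding the lever at the third click, because its spring pulls it back when it is let go. Leave the other things on the bench where they are.

Things in the scene. Friction and masses are not known exactly. Their poses are not given: they have to be found in the camera images.
- tester: The contact tester, fixed: a plywood base board 12 mm thick with a bed, a jaw and a lever. Origin under the board on the bench, x across the bed, y along it, z up. The bed is a channel along y at x = 0: floor 12 mm above the bench, 35 mm wide inside between two low lips (4 mm thick, 5 mm high, from y = -105 to 85 mm). Beside the bed nothing is higher than its lips.
- end_stop (a point): Middle of the face of the bed's end stop (24 mm high): x 0, y -105, z 24 mm in the tester's frame.
- jaw_face (a point): Middle of the face of the sliding jaw (24 mm high), at x 0, y 93, z 24 mm in the tester's frame with the lever at rest. It moves 8 mm towards the end stop (-y) per click; after three clicks it is 174 mm from the end stop, so that the row of three blocks (168 mm) is pushed close together with 6 mm to spare.
- middle_place (a point): Point on the bed floor under the centre of where the middle block goes: x 0, y -11, z 12 mm in the tester's frame. Axes as the tester's; a block in its place has its long side along y.
- jaw_place (a point): Point on the bed floor under the centre of where the block nearest the jaw goes: x 0, y 51, z 12 mm in the tester's frame; axes as the tester's. Blocks may lie some 5 mm off along the bed; either block may take either place.
- plug_block0_mid (a point): Centre of a loose white plug-in block, 28 (x) x 56 (y) x 20 (z) mm, 35 g, lying on the bench; 10 mm above its underside. It is grasped across its 28 mm width. z up.
- plug_block1_mid (a point): Centre of the other loose white plug-in block, same shape and size.
- lamp_block_mid (a point): A point 10 mm above the underside of the lamp block, a like block 28 x 56 mm with a small bulb on it (44 mm high in all), that already lies loose in the bed beside the end stop, centre at about y = -73 mm in the tester's frame. It stays in the bed.
- lever (a joint): Lever angle, rad: 0 at its rest stop, growing counter-clockwise from above, at most 0.92. Notches at 0.2 (one click), 0.4 (two), 0.6 (three), 0.8 (four); each click is passed half-way between them (0.1, 0.3, 0.5, 0.7). Resistance at the post jumps from 4 to 12 N on leaving a notch, then falls away as the click is passed. A return spring (5 to 6 N at the post) always pulls it back to 0.
- post (a point): Middle of the upright round black post at the lever's end, by which it is turned: 16 mm in diameter, free from 36 mm to 78 mm above the bench; this point is 58 mm above the bench and 120 mm from the pivot axis. The flat lever arm below has its top at 33 mm.
- pivot (a point): Point on the lever's upright pivot axis, 55 mm above the bench, at x 46, y 165 mm in the tester's frame. With the lever at rest the post lies from it in the direction 65 degrees from the tester's +x towards +y. The hub here is 37 mm high.
- eraser: Bystander to be left alone: white eraser in a blue sleeve, 20 x 42 x 12 mm, lying; origin under its centre.
- cell: Bystander to be left alone: round battery cell, 33 in diameter, 60 mm tall, standing; origin under its centre.
- iron_core: Bystander to be left alone: dark laminated iron bar, 22 x 80 x 20 mm, lying; origin under its centre.
- coil: Bystander to be left alone: wire coil on a square black bobbin, 62 x 62 x 62 mm; origin under its centre.
Things that resemble listed ones, but are neither listed nor needed, are in the scene too. Leave any purple look-alike of the part that bears lamp_block_mid alone. Leave any green look-alike of the part that bears plug_block1_mid alone.

How it is judged:
On the way, in this order (a step that is already met when the one before it is completed fails the run):
1. both loose blocks lie let go in the bed in a row with the lamp block, the lever still at rest (x of plug_block0_mid in the frame of tester between -0.006 and 0.006 m and z of plug_block0_mid in the frame of tester between 0.018 and 0.026 m and y of plug_block0_mid in the frame of tester between -0.045 and 0.066 m and angle between the y axis of each of plug_block0_mid, plug_block1_mid, lamp_block_mid and the y axis of tester, either way round below 0.2 rad and x of plug_block1_mid in the frame of tester between -0.006 and 0.006 m and z of plug_block1_mid in the frame of tester between 0.018 and 0.026 m and y of plug_block1_mid in the frame of tester between -0.045 and 0.066 m and x of lamp_block_mid in the frame of tester between -0.006 and 0.006 m and z of lamp_block_mid in the frame of tester between 0.018 and 0.026 m and y of lamp_block_mid in the frame of tester between -0.085 and -0.045 m and distance between plug_block0_mid and plug_block1_mid above 0.052 m and contact force between the fingers and plug_block0 below 0.2 N and contact force between the fingers and plug_block1 below 0.2 N and contact force between the fingers and lamp_block below 0.2 N and value of joint lever below 0.1 rad), for 0.2 s.
2. the lever is taken past its first click (value of joint lever between 0.13 and 0.7 rad), for 0.05 s.
3. the lever is brought to its third click (value of joint lever between 0.52 and 0.69 rad), for 0.2 s.
At the end, for the whole second after the job is handed in: The lever stands at its third click (0.52 to 0.69 rad) with the fingers still on it (more than 0.5 N); the three blocks lie flat in the bed in one row (within 6 mm of its middle line, within 0.2 rad), not touched by the fingers (all of step 3 and x of plug_block0_mid in the frame of tester between -0.006 and 0.006 m and z of plug_block0_mid in the frame of tester between 0.018 and 0.026 m and y of plug_block0_mid in the frame of tester between -0.045 and 0.066 m and angle between the y axis of each of plug_block0_mid, plug_block1_mid, lamp_block_mid and the y axis of tester, either way round below 0.2 rad and x of plug_block1_mid in the frame of tester between -0.006 and 0.006 m and z of plug_block1_mid in the frame of tester between 0.018 and 0.026 m and y of plug_block1_mid in the frame of tester between -0.045 and 0.066 m and x of lamp_block_mid in the frame of tester between -0.006 and 0.006 m and z of lamp_block_mid in the frame of tester between 0.018 and 0.026 m and y of lamp_block_mid in the frame of tester between -0.085 and -0.045 m and distance between plug_block0_mid and plug_block1_mid above 0.052 m and contact force between the fingers and plug_block0 below 0.2 N and contact force between the fingers and plug_block1 below 0.2 N and contact force between the fingers and lamp_block below 0.2 N and contact force between the fingers and lever above 0.5 N); the arm keeps its last pose, push and grip.
It fails at once if the lever is taken past its fourth click (value of joint lever above 0.71 rad).
It fails at once if the eraser is shifted more than 3 cm (distance of eraser from where it was at the start of the episode above 0.03 m).
It fails at once if the cell is shifted more than 3 cm (distance of cell from where it was at the start of the episode above 0.03 m).
It fails at once if the iron_core is shifted more than 3 cm (distance of iron_core from where it was at the start of the episode above 0.03 m).
It fails at once if the coil is shifted more than 3 cm (distance of coil from where it was at the start of the episode above 0.03 m).
It also fails if it takes over 72 s, if anything falls off the work surface, if the arm or the gripper's body presses on something with over 40 N, if the wrist force passes 120 N, or if a joint passes its speed limit or range.

## Working session

There is one attempt and no reset: what is moved stays moved. The work goes in short steps, each a Python script; the robot and the scene stay as the last script left them, time stands still between calls to the robot, and variables do not carry over. Pictures are saved under pics/ and viewed, at most 10 in all, crops included, and the job is handed in when it is done.

```bash
mkdir -p pics; python3 - <<'E'
from rig import *
import cv2, pickle
d={}
for n in("scene","top"):
    c=imaging.camera(n); d[n]=c; cv2.imwrite(f"pics/{n}0.png",c["img"]); print(n,c["mtx"].tolist(),c["D"],(-c["R"].T@c["t"]))
pickle.dump(d,open("c0.pkl","wb")); print(readout.sense())
E
```

```text
scene [[440.4497209581001, 0.0, 326.2635702154482], [0.0, 440.4497209581001, 200.63061092528926], [0.0, 0.0, 1.0]] [0.0193722 0.        0.        0.        0.       ] [-0.57787742  0.64499467  0.89100306]
top [[429.67561734631886, 0.0, 319.69849886408167], [0.0, 429.67561734631886, 205.89961330218142], [0.0, 0.0, 1.0]] [0.01129317 0.         0.         0.         0.        ] [0.41927515 0.06382161 1.30553796]
{'time_s': 0.1, 'q': array([-1.31832377e+00,  3.81119860e-01,  1.29810518e+00, -3.55494905e-06,
        1.46363839e+00, -2.15274365e-01]), 'qd': array([ 0.00054757, -0.00017016, -0.0027044 , -0.0002876 , -0.00023204,
       -0.00056897]), 'joint_torque': array([ 3.47503032e-03, -4.38650215e+01, -2.24909896e+01,  7.14563811e-02,
        3.41944769e-02, -5.91662160e-05]), 'tcp_pos': array([ 0.24798329, -0.49088272,  0.40423101]), 'orientation': array([[ 8.92586283e-01,  4.50876506e-01, -3.20860200e-04],
       [ 4.50876541e-01, -8.92585477e-01,  1.22960373e-03],
       [ 2.68004278e-04, -1.24219576e-03, -9.99999193e-01]]), 'contact_force': array([-0.72698493, -0.87106094,  0.19957485]), 'ft_torque': array([ 0.00559229,  0.00853023, -0.03910035]), 'finger_force': 0.0, 'finger_gap': 0.9988530336658216}
```

View pics/scene0.png

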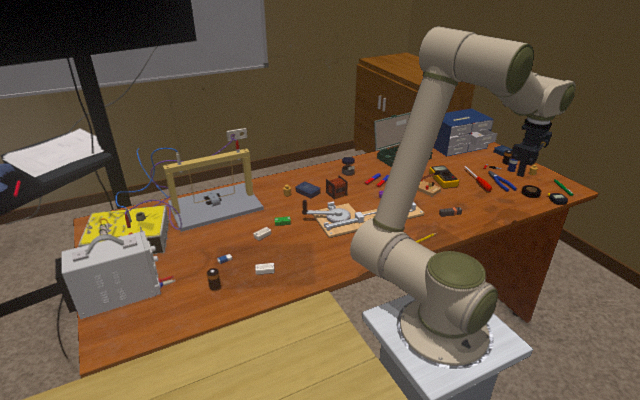

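View pics/top0.png

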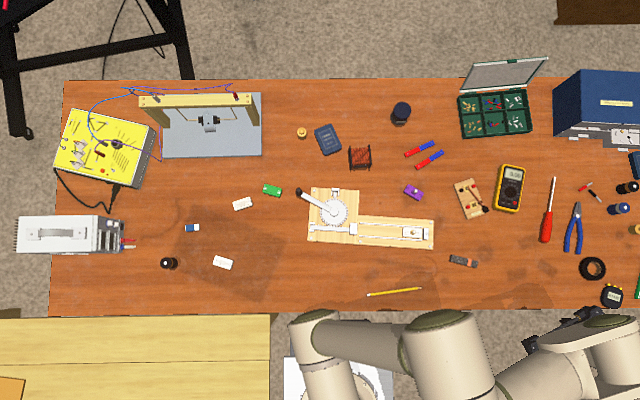

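The scene and top views agree. White blocks are at top-view (242,203) and (222,263). The green look-alike is at (272,190), the purple one at (414,192), the eraser at (192,227) and the cell at (168,263). The tester spans (305–435, 188–248), with the lever post at about (299,192) and the lamp block at about (411,232). One enlarged crop will confirm this.

```bash
cat > h.py <<'E'
import numpy as np, cv2
def ray(c,uv,z):
    n=cv2.undistortPoints(np.array(uv,float).reshape(-1,1,2),c["mtx"],c["D"]).reshape(-1,2)
    d=np.c_[n,np.ones(len(n))]@c["R"]; o=-c["R"].T@c["t"]
    return o+d*((z-o[2])/d[:,2])[:,None]
def proj(c,X):
    return cv2.projectPoints(np.array(X,float).reshape(-1,1,3),cv2.Rodrigues(c["R"])[0],c["t"],c["mtx"],c["D"])[0].reshape(-1,2)
E
python3 - <<'E'
import pickle; from h import *
d=pickle.load(open("c0.pkl","rb")); c=d["top"]; im=c["img"]
cv2.imwrite("pics/crop0.png",cv2.resize(im[170:280,150:450],(800,293),interpolation=cv2.INTER_CUBIC))
hsv=cv2.cvtColor(im,cv2.COLOR_BGR2HSV)
m=((hsv[...,1]<60)&(hsv[...,2]>150)).astype(np.uint8)
n,l,s,ce=cv2.connectedComponentsWithStats(m)
for i in range(1,n):
    x,y,w,h,a=s[i]
    if a>15 and 150<x<450 and 170<y<280:
        ct=cv2.findContours((l==i).astype(np.uint8),0,2)[0][0]; r=cv2.minAreaRect(ct)
        cen=ray(c,[ce[i]],0.02)[0]; b=ray(c,cv2.boxPoints(r),0.02)
        e=[b[1]-b[0],b[2]-b[1]]; print(ce[i].round(1),a,cen.round(4),[ (np.linalg.norm(v).round(4),np.degrees(np.arctan2(v[1],v[0])).round(1)) for v in e])
# wood board
w=cv2.inRange(hsv,(12,50,150),(28,170,255)); w[:170]=0;w[280:]=0;w[:,:290]=0;w[:,450:]=0
cs=max(cv2.findContours(w,0,2)[0],key=cv2.contourArea)
ap=cv2.approxPolyDP(cs,3,True).reshape(-1,2); print(ap.tolist()); print(ray(c,ap,0.012).round(3).tolist())
E
```

```text
[331.5 214. ] 1142 [0.565  0.0109 0.02  ] [(np.float64(0.1573), np.float64(-82.7)), (np.float64(0.1483), np.float64(-173.6))]
[241.9 203.3] 175 [0.6009 0.2805 0.02  ] [(np.float64(0.0558), np.float64(-71.9)), (np.float64(0.0281), np.float64(-161.5))]
[402.8 228.9] 305 [ 0.5176 -0.2025  0.02  ] [(np.float64(0.0355), np.float64(-6.2)), (np.float64(0.1885), np.float64(-95.5))]
[196.  226.7] 32 [0.5318 0.4163 0.02  ] [(np.float64(0.0119), np.float64(-90.7)), (np.float64(0.018), np.float64(-178.6))]
[426.  233.4] 59 [ 0.5031 -0.2716  0.02  ] [(np.float64(0.012), np.float64(-90.7)), (np.float64(0.033), np.float64(177.3))]
[389.5 237.6] 129 [ 0.492  -0.1615  0.02  ] [(np.float64(0.0062), np.float64(-5.3)), (np.float64(0.1862), np.float64(-94.5))]
[222.5 262. ] 187 [0.4261 0.3356 0.02  ] [(np.float64(0.0285), np.float64(-17.5)), (np.float64(0.0555), np.float64(-109.0))]
[[307, 240], [434, 251], [435, 221], [443, 229], [445, 225], [449, 227], [448, 219], [443, 220], [443, 227], [435, 221], [438, 215], [441, 220], [448, 215], [446, 211], [444, 216], [441, 209], [448, 204], [443, 199], [441, 21
[... 1650 characters left out ...]
-0.22, 0.012], [0.588, -0.205, 0.012], [0.609, -0.205, 0.012], [0.594, -0.168, 0.012], [0.625, -0.166, 0.012], [0.626, -0.145, 0.012], [0.641, -0.151, 0.012], [0.641, -0.133, 0.012], [0.629, -0.142, 0.012], [0.623, -0.129, 0.012], [0.632, -0.114, 0.012], [0.598, -0.116, 0.012], [0.608, -0.098, 0.012], [0.623, -0.105, 0.012], [0.62, -0.077, 0.012], [0.639, -0.075, 0.012], [0.643, -0.017, 0.012], [0.618, -0.004, 0.012], [0.581, -0.04, 0.012], [0.529, -0.015, 0.012], [0.526, -0.042, 0.012], [0.541, -0.045, 0.012], [0.541, -0.063, 0.012], [0.504, -0.065, 0.012], [0.512, 0.079, 0.012], [0.546, 0.079, 0.012], [0.536, 0.022, 0.012], [0.548, 0.043, 0.012], [0.585, 0.045, 0.012], [0.6, 0.075, 0.012]]
```

View pics/crop0.png

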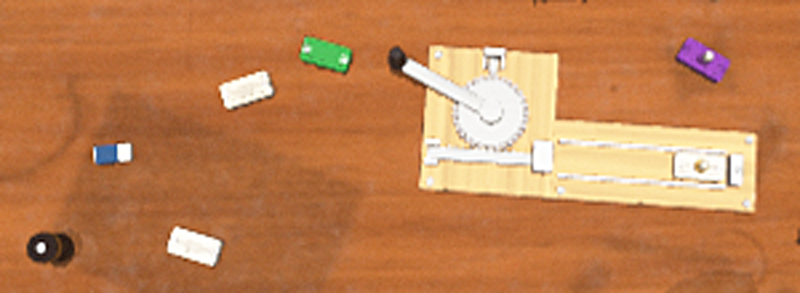

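The crop confirms the two plain white blocks, at top-view (241.9,203.3) and (222.5,262.0). Both measure 56×28 mm. The green and purple look-alikes stand apart from them. The lamp block with its bulb lies at about (413,232), and the jaw is at crop (542,157). Next I'll fix the tester frame from the lips and the hub.

```bash
python3 - <<'E'
import pickle; from h import *
d=pickle.load(open("c0.pkl","rb")); c=d["top"]; im=c["img"]
S=cv2.cvtColor(im,cv2.COLOR_BGR2HSV)[...,1].astype(float)
def lip(r0,r1,cols):   # row centroid of low saturation along sloped band
    P=[]
    for u in cols:
        v0=int(round(r0+(r1-r0)*(u-360)/60)); v=np.arange(v0-3,v0+4); s=S[v,u]; w=np.clip(np.median(s)-s-8,0,None)
        if w.sum()>0: P.append((u,(w*v).sum()/w.sum()))
    return np.array(P)
y0=lambda cy:170+cy/800*300
L=[]
for (a,b) in ((y0(141)-.0,y0(152)),(y0(173),y0(185))):
    P=ray(c,lip(a,b,range(364,399)),0.0165)[:,:2]
    f=np.polyfit(P[:,1],P[:,0],1); r=P[:,0]-np.polyval(f,P[:,1]); k=abs(r)<0.003; f=np.polyfit(P[k,1],P[k,0],1)
    L.append(f); print("lip x=a*y+b",f.round(4),k.sum(),np.std(r[k]).round(4),"dir",np.degrees(np.arctan2(1,f[0])).round(2))
print("gap at y=-.12", (L[0]-L[1])@[-.12,1])
a=(L[0][0]+L[1][0])/2; yv=np.array([a,1])/np.hypot(a,1); xv=np.array([yv[1],-yv[0]])
mid=np.array([np.polyval((L[0]+L[1])/2,-.12),-.12])
# y origin from lower lip extents, wide mask
hsv=cv2.cvtColor(im,cv2.COLOR_BGR2HSV); m=((hsv[...,1]<60)&(hsv[...,2]>150)).astype(np.uint8)
n,l,s,ce=cv2.connectedComponentsWithStats(m)
v,u=np.where(l==l[238,390] if l[238,390] else (l==l[237,390])); W=ray(c,np.c_[u,v],0.017)[:,:2]; t=(W-mid)@yv
print("lower lip: x off",((W-mid)@xv).mean(),"y ends",t.min(),t.max(),"-> o at",(t.min()+t.max())/2+.010)
o=mid+((t.min()+t.max())/2+.010)*yv
# hub circle
g=cv2.GaussianBlur(cv2.cvtColor(im[190:232,312:358],cv2.COLOR_BGR2GRAY),(0,0),1)
v,u=np.where(m[194:232,312:356]*(l[194:232,312:356]>0)); 
T=lambda P:np.c_[(P-o)@xv,(P-o)@yv]
# post: dark pixels
k=(hsv[...,2]<60); k[:180]=0;k[200:]=0;k[:,:290]=0;k[:,306:]=0
v,u=np.where(k); print("post px",u.min(),u.max(),v.min(),v.max())
for z in(.058,): print("post tester",T(ray(c,[[u.mean(),v.mean()]],z)[:,:2]).round(4), "expect .0967 .2738")
print("tester o",o,"yaw(y dir)",np.degrees(np.arctan2(yv[1],yv[0])))
for nm,p,z in(("hub crop(491,112)",[150+491*.375,170+112*.375],.037),("jaw face crop(553,157)",[150+553*.375,170+157*.375],.03),("stop face crop(729,169)",[150+729*.375,170+169*.375],.036),("lamp crop(699,166)",[150+699*.375,170+166*.375],.032)):
    print(nm,T(ray(c,[p],z)[:,:2]).round(4))
# overlay
o3=lambda x,y,z:np.r_[o+x*xv+y*yv,z]
big=cv2.resize(im[170:280,280:450],(800,518),interpolation=cv2.INTER_CUBIC); k=800/170
for x,y,z in((0,-.105,.036),(0,.093,.036),(.046,.165,.037),(.0967,.2738,.078),(.0175,.085,.017),(-.0175,.085,.017),(.0175,-.105,.017),(-.0175,-.105,.017)):
    q=(proj(c,o3(x,y,z))[0]+.5-[280,170])*k; cv2.drawMarker(big,tuple(int(i) for i in q),(0,0,255),0,14,1)
cv2.imwrite("pics/ov.png",big); np.savez("t.npz",o=o,xv=xv,yv=yv)
E
```

```text
lip x=a*y+b [0.0805 0.5444] 35 0.0006 dir 85.4
lip x=a*y+b [0.0799 0.5052] 35 0.0006 dir 85.43
gap at y=-.12 0.039127591720777025
lower lip: x off -0.01956185984019262 y ends -0.1386414593209216 0.04792520701359677 -> o at -0.03535812615366241
post px 296 301 191 195
post tester [[0.0903 0.2713]] expect .0967 .2738
tester o [ 0.5123529  -0.15524504] yaw(y dir) 85.41637786499851
hub crop(491,112) [[0.0438 0.1629]]
jaw face crop(553,157) [[-0.0011  0.0904]]
stop face crop(729,169) [[-0.0017 -0.105 ]]
lamp crop(699,166) [[-0.0003 -0.0725]]
```

View pics/ov.png

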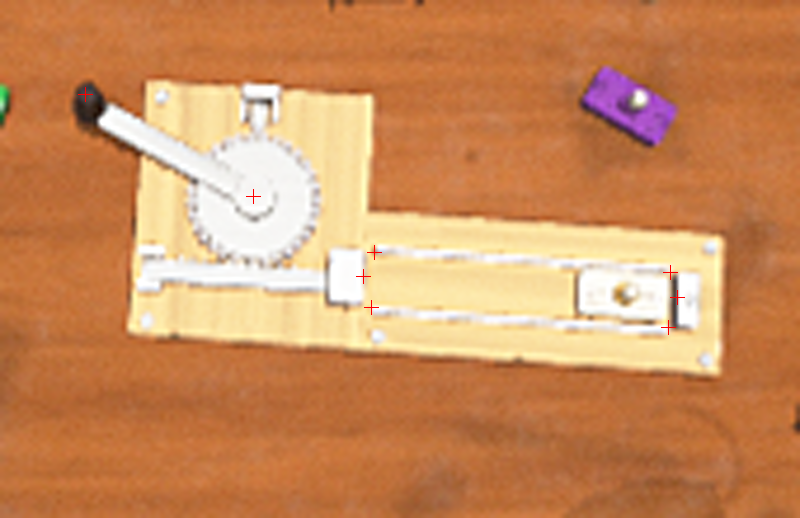

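The overlay markers sit on the hub, post top, jaw face, stop face and lip ends, so the frame fits. The lip spacing measures 39.1 mm against the 39 mm expected. Next I'll pick block B and place it in the middle place.

```bash
cat >> h.py <<'E'
from rig import *
F=np.load("t.npz"); o,xv,yv=F["o"],F["xv"],F["yv"]
def tw(x,y): return o+x*xv+y*yv
def ori(ang):  # closing line (tool y) at world angle ang, pointing down; pick of two half turns by last joint
    y=np.array([np.cos(ang),np.sin(ang),0]); z=np.array([0,0,-1.]); return np.c_[np.cross(y,z),y,z]
def best(p,ang):
    c=[]
    for a in(ang,ang+np.pi):
        q=solve_ik(np.array(p),ori(a))
        if q is not None: c.append((abs(q[5]),a))
    return ori(min(c)[1])
G=.147
def pick_place(cen,long_deg,ty):
    R=best([*cen,.3],np.radians(long_deg+90)); zg=.029
    hand.move_gripper(.6,15)
    ctrl.movep([*cen,.15+G],R); ctrl.move_linear([*cen,zg+.03+G],speed=.2)
    print("hit",ctrl.move_linear([*cen,zg+G],speed=.06,stop_force=15))
    hand.move_gripper(0,15); s=readout.sense(); print("gap mm",s["finger_gap"]*88,"F",s["finger_force"],"z",s["tcp_pos"][2]-G)
    zo=s["tcp_pos"][2]-G
    ctrl.move_linear([*cen,.16+G],speed=.25)
    t=tw(0,ty); R2=best([*t,.3],np.arctan2(xv[1],xv[0]))
    ctrl.movep([*t,.16+G],R2); ctrl.move_linear([*t,.07+G],speed=.25)
    h=ctrl.move_linear([*t,zo+.012+.001+G],speed=.04,stop_force=8); s=readout.sense()
    print("placed: stopped",h,"z above expect",s["tcp_pos"][2]-G-zo-.012,"f",s["contact_force"].round(1),"gap",s["finger_gap"]*88,"t",s["time_s"])
    return zo
E
python3 - <<'E'
from h import *
pick_place([.4261,.3356],71.0,-.011)
c=imaging.camera("top"); cv2.imwrite("pics/p1.png",cv2.resize(c["img"][170:280,280:450],(800,518),interpolation=cv2.INTER_CUBIC))
E
```

```text
hit False
gap mm 27.605381370370946 F 14.929141402244568 z 0.029168545260811335
placed: stopped False z above expect 0.0010804186229708794 f [ 0.9  0.2 -0.3] gap 28.19885942090796 t 9.3917
```

```bash
python3 - <<'E'
from h import *
def rel(ty):
    hand.move_gripper(.5); p=readout.sense()["tcp_pos"]; ctrl.move_linear([p[0],p[1],.16+G],speed=.25)
rel(-.011)
pick_place([.6009,.2805],108.3,.051)
rel(.051)
p=np.array([*tw(.08,.2738),.3+G]); ctrl.movep([.35,.25,.45],best([.35,.25,.45],np.arctan2(xv[1],xv[0])))
c=imaging.camera("top"); cv2.imwrite("pics/p2.png",cv2.resize(c["img"][170:280,280:450],(800,518),interpolation=cv2.INTER_CUBIC)); print(readout.sense()["time_s"])
E
```

```text
hit False
gap mm 27.765251551434094 F 15.00021681189537 z 0.029245588354524676
placed: stopped False z above expect 0.0010867277354868303 f [-0.1  0.3 -0.2] gap 27.731344734803333 t 17.75
20.4
```

View pics/p2.png

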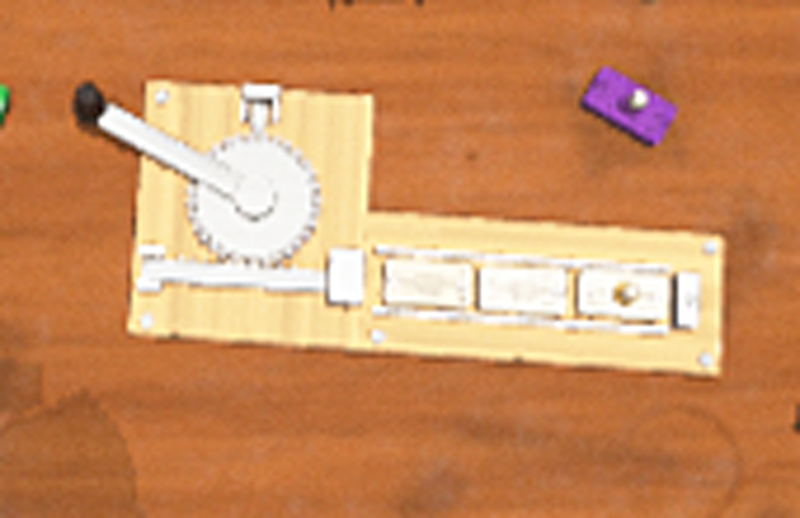

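The three blocks lie flat in a straight row between the lips: the middle one at crop (523,290) and the jaw-side one at (428,284). The lever is still at rest. Next I'll take the post.

```bash
cat >> h.py <<'E'
piv=tw(.046,.165); b0=np.arctan2(xv[1],xv[0])+np.radians(65)
def post(a): return piv+.120*np.array([np.cos(b0+a),np.sin(b0+a)])
def lev(p): d=np.array(p[:2])-piv; return np.arctan2(d[1],d[0])-b0
E
python3 - <<'E'
from h import *
p=post(0); z=.059+G; k=0
opt=[]
for s in(0,np.pi):
    qs=[solve_ik(np.array([*post(a),z]),ori(b0+a+np.pi/2+s)) for a in(0,.3,.6)]
    if all(q is not None for q in qs): opt.append((max(abs(q[5]) for q in qs),s))
print(opt,p); s=min(opt)[1]; np.save("s.npy",s)
ctrl.movep([*p,.15+G],ori(b0+np.pi/2+s))
hand.move_gripper(.5,30)
print("hit",ctrl.move_linear([*p,z],speed=.1,stop_force=10))
hand.move_gripper(0,40); r=readout.sense(); print("gap",r["finger_gap"]*88,r["finger_force"],r["contact_force"].round(1),lev(r["tcp_pos"]),r["time_s"])
for a in np.arange(.05,.21,.05):
    ctrl.move_linear([*post(a),z],ori(b0+a+np.pi/2+s),speed=.05); r=readout.sense()
    print(round(a,2),lev(r["tcp_pos"]).round(3),r["contact_force"].round(1),(r["finger_gap"]*88).round(1))
c=imaging.camera("top"); cv2.imwrite("pics/p3.png",cv2.resize(c["img"][170:280,280:450],(800,518),interpolation=cv2.INTER_CUBIC)); print(r["time_s"])
E
```

```text
[(np.float64(0.5042792604639019), 3.141592653589793)] [0.63063479 0.10990753]
hit False
gap 15.097053313460314 40.00097474359791 [ 4.4 -2.5 -1.5] -0.004726753988098853 23.5417Traceback (most recent call last):
  File "<stdin>", line 14, in <module>
AttributeError: 'float' object has no attribute 'round'
```

```bash
python3 - <<'E'
from h import *
s=float(np.load("s.npy")); z=.059+G
def show(a):
    r=readout.sense(); t=np.array([-np.sin(b0+a),np.cos(b0+a)]); f=r["contact_force"]
    print(round(a,2),"lev %.3f ftan %.1f frad %.1f fz %.1f gap %.1f t %.1f"%(lev(r["tcp_pos"]),f[:2]@t,f[:2]@[t[1],-t[0]],f[2],r["finger_gap"]*88,r["time_s"]))
show(.05)
for a in np.arange(.1,.601,.05):
    ctrl.move_linear([*post(a),z],ori(b0+a+np.pi/2+s),speed=.05); show(a)
c=imaging.camera("top"); cv2.imwrite("pics/p3.png",cv2.resize(c["img"][170:280,280:450],(800,518),interpolation=cv2.INTER_CUBIC))
E
```

```text
0.05 lev 0.046 ftan -6.7 frad -0.7 fz -1.1 gap 14.5 t 23.8
0.1 lev 0.098 ftan -3.8 frad 0.3 fz -0.1 gap 14.6 t 24.1
0.15 lev 0.150 ftan -2.8 frad -1.6 fz 0.2 gap 14.6 t 24.3
0.2 lev 0.196 ftan -5.9 frad -1.0 fz -1.3 gap 14.8 t 24.6
0.25 lev 0.245 ftan -6.0 frad -0.4 fz 0.9 gap 15.1 t 24.9
0.3 lev 0.297 ftan -4.4 frad -1.2 fz 1.2 gap 14.9 t 25.1
0.35 lev 0.349 ftan -4.2 frad -4.7 fz -1.0 gap 14.5 t 25.4
0.4 lev 0.395 ftan -5.2 frad -3.6 fz -0.1 gap 14.7 t 25.7
0.45 lev 0.443 ftan -7.8 frad -4.8 fz -1.5 gap 14.6 t 25.9
0.5 lev 0.495 ftan -5.8 frad -4.7 fz -2.1 gap 15.2 t 26.2
0.55 lev 0.547 ftan -3.3 frad -4.9 fz -0.5 gap 14.6 t 26.5
0.6 lev 0.594 ftan -5.5 frad -4.4 fz -0.7 gap 14.6 t 26.7
```

View pics/p3.png

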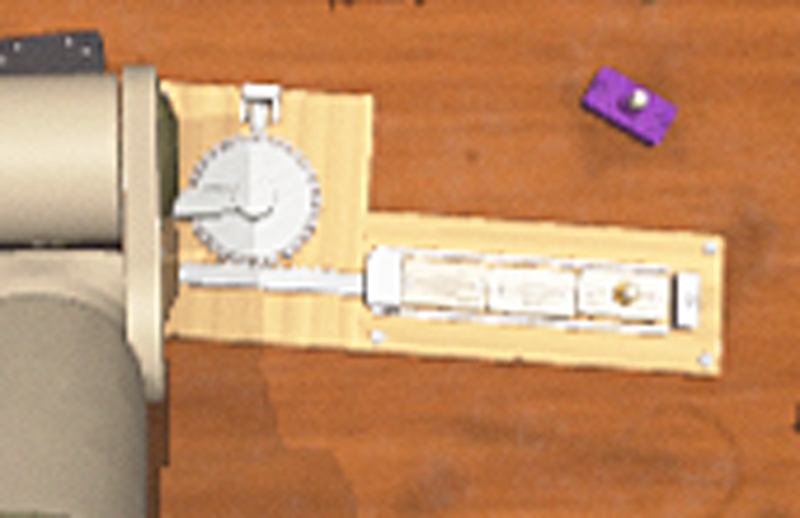

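The jaw face has moved from column 363 to about 401, roughly 24 mm, which is three clicks. The row is closed up and straight, and the TCP puts the lever at 0.594 rad. I'm handing in with the post still gripped.

```bash
python3 - <<'E'
from h import *
ctrl.hold(.5); r=readout.sense(); print(lev(r["tcp_pos"]),r["finger_force"]); print(job.hand_in())
E
```

```text
0.5932087557947436 40.000825712049846
the job is handed in; nothing more can be done
None
```

I handed the job in at about 27 s of robot time: both white blocks lie in the row with the lamp block, and the lever is still gripped at its third click (about 0.593 rad from the tool position); no verdict was returned.

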